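# Hold an angle-iron bracket in the drill jig

### The arm

A 6-joint arm with a two-finger parallel gripper is mounted at the origin on the work surface. World frame = base frame: x ahead of the robot, y to its left, z up, the work surface at z = 0. Lengths are in m, angles in degrees, forces in N, time in s.
With the tool pointing down it reaches from about 0.375 to 0.9 m from the base axis. Payload 3.1 kg.
Tool frame: the origin (TCP) lies at the very end of the fingers, on their centre line; the grasp point (between the pads) lies 19 mm behind it; z points along the fingers, y is the line along which they close (so a half turn about z gives the same grasp; the last joint's range is limited). The gripper opens to 87 mm and grips with 3 to 60 N. Pads are 19 mm wide; open, the fingers measure 117 mm over their backs; the gripper's body (75 mm by 190 mm) begins 51 mm behind the grasp point.
Start: joints at [-86.774, 30.224, 82.088, -0, 67.689, -10.227], TCP at [0.145, -0.608, 0.223] pointing down, gripper open.
Joint ranges: [-176.69, 176.69], [-43.24, 126.21], [12.49, 139.97], [-82, 262], [0, 151.66], [-163.58, 163.58]. Speed limits (degrees/s): [159.86, 159.86, 180, 180, 180, 180].

### API

Orientations are given as a 3x3 rotation matrix whose columns are the frame's x, y, z axes.
In Python, from rig import bot gives the robot as it stands.
- The arm moves only by the tool move_arm, never from a script. Its argument "increments" is a list of rows, each an object with "xyz": the shift along the tool's x, y, z in mm, a list of three; "roll": the turn about the tool's z in rad; "grip": the opening in per cent of the stroke, from 0 (shut) to 100 (fully open). A call has 1 to 5 rows; each row shifts and turns the commanded pose from where the row before left it, along the tool's axes as they then stand; what a row does not reach is not made up. A row lasts 1/12 s, in which the tool goes at most 41.7 mm and 7.16 degrees, less where a joint would pass 70% of its speed; a pose out of reach is approached as far as the arm can. A call is refused whole if a number of a shift passes 41.7 or a number of a turn 0.125, either way. A call with a gripper value outside its range is refused whole. The fingers move at their own pace and stop on an object; the grip force is fixed at half the most. Time passes only in rows, so rows that do not move let the fingers close. It gives the time, the measured TCP pose, the force, the opening and the grip force at its end, in the units of the state.
- bot.read_state(): the state, without advancing time (a new reading comes with each control period).
- bot.capture(name): name is "scene" or "side" or "wrist"; returns (picture, depth): 400x640x3 uint8, red, green, blue; 400x640 float32, m along the optical axis (not along the pixel's ray), 0 where there is no reading.
- bot.camera_model(name): a dict with "intrinsics" (3x3 intrinsics, pixels), "rvec" (rotation vector, rad) and "tvec" (3), from world to camera coordinates, as OpenCV has them; the wrist camera has in their place "tool_from_camera" (4x4, takes a point from camera to tool coordinates, whose origin is the TCP and whose axes are the flange's). Camera axes: x right, y down, z forward; pixel columns grow to the right and rows downward; lengths in m; the calibration is good to about 2 mm. A picture is of the moment at which its call begins: read the wrist's pose just before it. camera_model takes no time and is no camera call.
- bot.hand_in(): hands the job in; it is judged then, once.
Trained networks look in the newest picture that a camera, given by its name, has taken for a name from the list of things; names that differ only in an ending like _2 or _b are one class to them, and where a whole thing is asked for, a point or a joint stands for the part that bears it (a point fixed in the world has none). Each returns a list of dicts, best first, with "conf" (0 to 1); they miss things now and then, are a little off and sometimes report something else, mostly with a low value. They report only what shows in the picture. A call takes as long as a camera call. They do not tell look-alikes from the thing itself.
- bot.spot_in(label, camera): "at" ([x, y, z] in m, in the coordinates of the camera as it stood for that picture, good to about 4 mm: the middle of the surface that is visible of it).
- bot.trace(label, camera): "mask" (400x640 bool, what is visible of it).
The state is a dict: "time_s": time; "joint_positions": joint angles; "qvel": joint speeds; "tau": joint torques, N m; "position": TCP position; "tcp_rot": TCP orientation; "force": force on the tool from outside, world axes, zero at the start; "moment": the same for the moment, N m; "opening": opening from 0.0 (shut) to 1.0 (fully open); "grasp_force": force on a finger pad.
Only numpy, scipy, OpenCV 4.12 (cv2) and the standard library are available. Lean on these libraries where they do the work, as an engineer would, in place of code of your own. Each camera call takes 0.05 s, during which the arm holds its last target. There are 200 camera calls.

### The job

Take the length of angle iron off the counter, lay it on the bed of the drill jig with its upright leg towards the fence, slide it under the bush bridge until its end meets the stop, and let go of it. Then hold it for drilling with the fingers pushing slantwise into its inside corner, so that one firm push (about a kilo down and about a kilo sideways) keeps it flat on the bed and tight against the fence, with its end still at the stop. Finish while you are still holding it like that, and leave the other things on the counter where they are.

Things in the scene. Friction and masses are not known exactly. Their poses are not given: they have to be found in the camera images.
- jig: Iron drill jig screwed fast to the slate counter. Its frame: origin at the centre of the underside of its foot, on the counter; z up, x across the jig from its open front to the fence, y along the fence to the stop. Foot 150 (x) by 320 (y) by 8 mm. Faces that meet the work are planed and oiled: friction with it about 0.2. Nothing on the jig is higher than 92 mm above the counter.
- jig_bed: Flat bed of the jig, 130 (x) by 270 (y) by 10 mm thick, centred on the jig; axes as the jig's. Origin at the centre of its underside, 8 mm above the counter; its top face is 18 mm above the counter.
- jig_fence: Straight fence rail along the whole bed, 18 mm thick (x), 270 mm long (y), standing 14 mm above the bed (18 mm over its screw heads). Axes as the jig's. Origin on its working face, which looks to the jig's -x, at half length and bed height: x 28, y 0, z 18 mm in the jig's frame.
- jig_stop: End stop block on the bed, 48 (x) by 25 (y) by 25 mm high, touching the fence. Axes as the jig's. Origin where its working face (which looks to the jig's -y) meets the fence face and the bed: x 28, y 105, z 18 mm in the jig's frame.
- jig_bridge: Bush bridge over the bed, axes as the jig's. Origin at jig x 0, y 60, z 18 mm (bed height). From it: plate x -59 to 67, y -15 to 15, underside z 54, top z 66 mm (74 over the screws); two pillars 16 mm in diameter at x -48 and 56; the drill bush, a 16 mm sleeve, hangs at x 2 down to z 16. The way in is from -y, between fence and front pillar (68 mm).
- angle: Loose grey angle iron, L in section: legs 40 wide, 8 thick, 160 long, 0.6 to 0.85 kg. Origin at the centre of its 40 by 160 underside, z up, y along it, x to the upright leg. Flat leg x -20 to 20, z 0 to 8; upright x 12 to 20, up to z 40; inside corner along x 12, z 8. Seated, its axes match the jig's and its origin is at x 8, y 25, z 18 there; 100 mm of it stays out before the bridge.
- angle_mid (a point): The middle of the angle iron's upright leg, half-way along it and 20 mm above its underside (x 16, y 0, z 20 mm in its frame); axes as the angle iron's. The leg can be pinched across its 8 mm near here; keep the fingertips 20 mm or more above its underside to clear the fence.
- flywheel: Blackened iron flywheel, 150 mm across and 36 mm high, lying flat. Origin at the centre of its underside. Leave it alone.
- cup: White porcelain cup, 76 mm across and 62 mm high. Origin at the centre of its underside. Leave it alone.
- tube_carrier: Nickel tube carrier, 90 by 150 mm, 118 mm high over its handle. Origin at the centre of its underside. Leave it alone.
- spanner: Brass spanner lying flat on the counter, 150 mm long, about 10 mm high. Origin about the middle of its underside. Leave it alone.
Things that resemble listed ones, but are neither listed nor needed, are in the scene too. Of the things that look like the angle, the middle-sized one is meant.

How it is judged (in metres and radians):
On the way:
1. the angle iron has been slid under the bush bridge, its upright leg beside the fence (y of angle_mid in the frame of jig above -0.02 m and x of angle_mid in the frame of jig between 0.014 and 0.03 m and z of angle_mid in the frame of jig below 0.046 m and angle between the y axis of angle and the y axis of jig, either way round below 0.15 rad), for 0.1 s.
At the end, for the whole second after the job is handed in: Still held: upright leg within 2.5 mm of the fence, end within 3 mm of the stop, flat (3 mm, 0.04 rad), parallel to the fence (0.025 rad), at rest; bed carries over 11 N, fence over 3 N, fingers press over 4 N from the inside-corner side, not pinching the upright (x of angle_mid in the frame of jig between 0.0215 and 0.027 m and y of angle_mid in the frame of jig between 0.022 and 0.0275 m and z of angle_mid in the frame of jig between 0.035 and 0.041 m and angle between the y axis of angle and the y axis of jig, either way round below 0.025 rad and angle between angle's own z axis and vertical below 0.04 rad and contact force between angle and jig_bed above 11 N and contact force between angle and jig_fence above 3 N and contact force between the fingers and angle above 4 N and x of the grasp point in the frame of angle below 0.011 m and linear speed of angle below 0.01 m/s); the arm keeps its last pose, push and grip.
It fails at once if the flywheel, cup, tube carrier or spanner is shifted by more than 20 mm (distance of any of flywheel, cup, tube_carrier, spanner from where it was at the start of the episode above 0.02 m).
It also fails if it takes over 64 s, if anything falls off the work surface, if the arm or the gripper's body presses on something with over 40 N, if the wrist force passes 120 N, or if a joint passes its speed limit or range.

## Working session

There is one attempt and no reset: what is moved stays moved. The work goes in short steps, Python scripts to look and compute and a tool call to move; the robot and the scene stay as the last step left them, time stands still between calls to the robot, and variables do not carry over. Pictures are saved under pics/ and viewed, at most 10 in all, crops included, and the job is handed in when it is done.

Besides the shell and the picture viewer there is one more tool, called as name(argument=value, ...), one argument or row to a line, values as JSON. move_arm: Moves the arm, as the interface text tells. Its arguments: {"type":"object","properties":{"increments":{"type":"array"}},"required":["increments"]}

```bash
mkdir -p pics; ls; cat > h.py <<'E'
import numpy as np,cv2
from rig import bot
def cam(n):
    m=bot.camera_model(n);K=np.array(m["intrinsics"],float)
    if n=="wrist":
        s=bot.read_state();T=np.eye(4);T[:3,:3]=s["tcp_rot"];T[:3,3]=s["position"]
        return K,T@np.array(m["tool_from_camera"])
    R=cv2.Rodrigues(np.array(m["rvec"],float))[0];T=np.eye(4);T[:3,:3]=R;T[:3,3]=np.ravel(m["tvec"])
    return K,np.linalg.inv(T)
def cloud(d,K,T):
    v,u=np.mgrid[:d.shape[0],:d.shape[1]]
    P=np.stack([(u-K[0,2])/K[0,0]*d,(v-K[1,2])/K[1,1]*d,d],-1)
    P=P@T[:3,:3].T+T[:3,3];P[d==0]=np.nan
    return P
def save(n,im):cv2.imwrite("pics/"+n+".png",cv2.cvtColor(im,cv2.COLOR_RGB2BGR))
E
python3 - <<'E'
from h import *
s=bot.read_state();print(s["time_s"],s["position"],s["tcp_rot"],s["force"],s["opening"])
np.set_printoptions(precision=4,suppress=True)
for n in["scene","side"]:
    K,T=cam(n);im,d=bot.capture(n);save(n,im);np.savez(n,im=im,P=cloud(d,K,T))
    print(n,T[:3,3],T[:3,2])
    for l in["angle","jig","jig_bridge","jig_stop","jig_fence","flywheel","cup","tube_carrier","spanner"]:
        for r in bot.spot_in(l,n):
            p=np.array(r["at"]);uv=K@p;print(l,round(r["conf"],2),(T@np.r_[p,1])[:3],(uv[:2]/uv[2]).astype(int))
E
```

```text
pics
0.0 [ 0.14539178 -0.60710032  0.22157603] [[ 9.72557743e-01  2.32661601e-01 -1.28754231e-04]
 [ 2.32661331e-01 -9.72555422e-01  2.15778104e-03]
 [ 3.76812167e-04 -2.12852279e-03 -9.99997664e-01]] [ 0.10742937 -0.04560433 -0.23572323] 0.9991249642948724
scene [1.3612 0.5239 0.8315] [-0.6235 -0.4489 -0.6401]
angle 0.89 [ 0.4888 -0.2237  0.0222] [295 167]
angle 0.69 [ 0.3943 -0.4341  0.0317] [268 138]
angle 0.66 [0.5365 0.1576 0.0819] [383 198]
angle 0.56 [ 0.3452 -0.2288  0.0077] [317 152]
jig 0.7 [0.5427 0.145  0.0155] [377 213]
jig_bridge 0.58 [0.5324 0.1585 0.0821] [384 197]
jig_fence 0.62 [0.5505 0.095  0.0316] [362 205]
flywheel 0.88 [ 0.7603 -0.1752  0.021 ] [255 214]
flywheel 0.16 [ 0.4941 -0.2213  0.0268] [295 167]
cup 0.53 [0.534  0.2168 0.0434] [399 214]
tube_carrier 0.68 [0.7965 0.073  0.0604] [311 244]
spanner 0.51 [ 0.6257 -0.4055  0.0042] [234 174]
side [0.3169 0.7188 1.0102] [ 0.1965 -0.6038 -0.7726]
angle 0.82 [ 0.3727 -0.4285  0.0322] [424 122]
angle 0.65 [ 0.3525 -0.2172  0.0047] [417 179]
angle 0.6 [ 0.4732 -0.2175  0.0115] [375 168]
angle 0.38 [0.7796 0.074  0.062 ] [231 210]
jig_bridge 0.98 [0.5178 0.1648 0.0868] [318 259]
jig_stop 0.73 [0.7786 0.075  0.0645] [231 210]
jig_fence 0.89 [0.5462 0.0877 0.031 ] [317 243]
jig_fence 0.75 [ 0.471  -0.2201  0.0096] [376 168]
jig_fence 0.49 [0.7772 0.076  0.0637] [231 211]
flywheel 0.93 [ 0.7461 -0.1726  0.0262] [279 156]
cup 0.62 [0.6807 0.4074 0.0365] [210 347]
tube_carrier 0.95 [0.7779 0.0761 0.0598] [231 211]
tube_carrier 0.51 [0.5484 0.0868 0.032 ] [317 243]
tube_carrier 0.5 [ 0.6213 -0.3993  0.0076] [342 119]
spanner 0.52 [ 0.621  -0.4015  0.0083] [342 118]
spanner 0.17 [0.5472 0.087  0.0296] [317 243]
```

```bash
python3 - <<'E'
import cv2
a=cv2.imread("pics/scene.png")[90:310,170:470];b=cv2.imread("pics/side.png")[70:370,150:500]
cv2.imwrite("pics/sc2.png",cv2.resize(a,(800,586),interpolation=cv2.INTER_CUBIC));cv2.imwrite("pics/sd2.png",cv2.resize(b,(700,600),interpolation=cv2.INTER_CUBIC))
E
```

```text
(no output)
```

View pics/sc2.png

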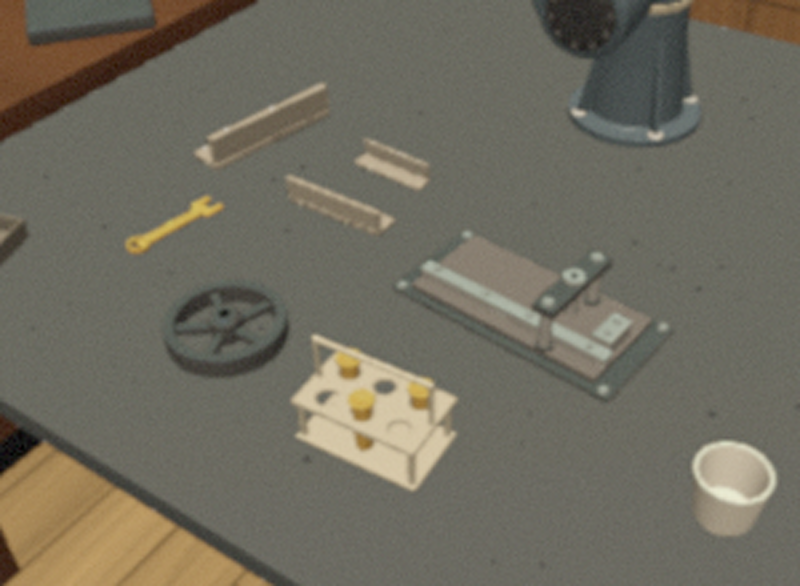

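View pics/sd2.png

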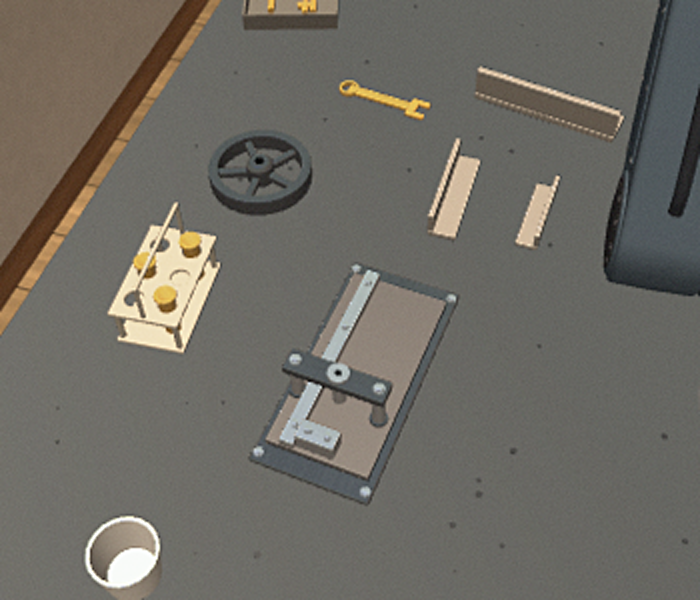

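The three angles show as long (scene 268,138), short (317,152) and middle (295,167). The middle one, about 160 mm long, is the one meant. Next I'll fit poses for it and for the jig.

```bash
cat > fit.py <<'E'
from h import *
np.set_printoptions(precision=4,suppress=True)
def rect(P,c,r,z0,z1):
    Q=P.reshape(-1,3);Q=Q[np.isfinite(Q[:,0])];Q=Q[(np.hypot(Q[:,0]-c[0],Q[:,1]-c[1])<r)&(Q[:,2]>z0)&(Q[:,2]<z1)]
    (cx,cy),(w,h),a=cv2.minAreaRect((Q[:,:2]*1000).astype(np.float32))
    return len(Q),Q[:,2].mean(),(cx,cy),(w,h),a
E
python3 - <<'E'
from fit import *
for n in["scene","side"]:
    P=np.load(n+".npz")["P"]
    t=P[...,2][np.isfinite(P[...,2])&(abs(P[...,2])<.004)];print(n,"table",np.median(t),t.std())
    print("foot",rect(P,(.53,.13),.2,.005,.028));print("bridge",rect(P,(.53,.15),.15,.072,.1))
    for c in[(.48,-.22),(.345,-.225),(.385,-.43)]:
        print("ang",rect(P,c,.11,.005,.06),"up",rect(P,c,.11,.03,.06))
im=np.load("side.npz")["im"][150:200,340:450]; save("crop",cv2.resize(im,None,fx=7,fy=7,interpolation=cv2.INTER_CUBIC))
E
```

```text
scene table 0.0005900597437203947 0.001566043101758022
foot (2235, np.float64(0.015728492695824436), (542.17578125, 112.893310546875), (380.9438171386719, 344.3808898925781), 61.81116485595703)
bridge (319, np.float64(0.08430059683028512), (524.2391357421875, 153.98570251464844), (32.31781005859375, 126.97634887695312), 83.84504699707031)
ang (361, np.float64(0.02346774224091357), (484.5726013183594, -235.39834594726562), (159.02452087402344, 167.87405395507812), 38.98339080810547) up (128, np.float64(0.037570519503172285), (488.4546813964844, -232.13980102539062), (14.015264511108398, 159.61196899414062), 1.1102324724197388)
ang (277, np.float64(0.014679663895118945), (344.01568603515625, -218.48855590820312), (182.73646545410156, 172.25132751464844), 7.503459453582764) up (31, np.float64(0.03179474249556125), (341.0379638671875, -227.4678497314453), (120.99897003173828, 10.593550682067871), 85.47283172607422)
ang (595, np.float64(0.03282237571298767), (397.1175537109375, -401.6622314453125), (128.07749938964844, 218.98077392578125), 66.50077056884766) up (328, np.float64(0.04626801
[... 619 characters left out ...]
4(0.039839195712935066), (486.59832763671875, -227.5556640625), (162.2791748046875, 8.398313522338867), 89.68334197998047)
ang (458, np.float64(0.011988411262699124), (354.5321960449219, -224.33587646484375), (212.00794982910156, 198.71728515625), 89.29930114746094) up (53, np.float64(0.032487000266218584), (339.3233337402344, -222.08489990234375), (119.1574935913086, 5.9438300132751465), 85.7549057006836)
ang (1143, np.float64(0.03330929614701951), (390.35198974609375, -426.0123291015625), (198.70162963867188, 208.12527465820312), 23.162126541137695) up (637, np.float64(0.04706318699492991), (384.25628662109375, -431.4353942871094), (21.008651733398438, 217.6777801513672), 77.9451904296875)
```

View pics/crop.png

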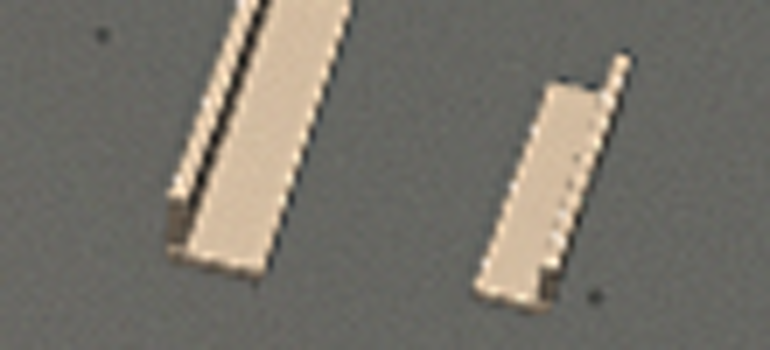

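The crop confirms it: the middle angle (left piece in the crop) has an upright of about 160 mm on the +x side. The short one measured about 120 mm and the long one about 218 mm. Now I'll move above it.

move_arm(
  increments=[
    {"xyz": [32.3,-22.1,0],"roll": 0,"grip": 60},
    {"xyz": [32.3,-22.1,0],"roll": 0,"grip": 60},
    {"xyz": [32.3,-22.1,0],"roll": 0,"grip": 60},
    {"xyz": [32.3,-22.1,0],"roll": 0,"grip": 60},
    {"xyz": [32.3,-22.1,0],"roll": 0,"grip": 60},
  ],
)

```text
time_s: 1.42
position: [0.2776, -0.4615, 0.2226]
tcp_rot: [[0.973, 0.232, 0.0], [0.232, -0.973, -0.0], [0.0, 0.0, -1.0]]
force: [0.5, -0.0, -0.2]
opening: 0.706
grasp_force: 0.0
```

move_arm(
  increments=[
    {"xyz": [32.3,-22.1,0],"roll": 0,"grip": 60},
    {"xyz": [32.3,-22.1,0],"roll": 0,"grip": 60},
    {"xyz": [32.3,-22.1,0],"roll": 0,"grip": 60},
    {"xyz": [32.3,-22.1,0],"roll": 0,"grip": 60},
    {"xyz": [32.3,-22.1,0],"roll": 0,"grip": 60},
  ],
)

```text
time_s: 1.83
position: [0.4092, -0.3163, 0.2228]
tcp_rot: [[0.973, 0.232, 0.0], [0.232, -0.973, -0.001], [0.0, 0.001, -1.0]]
force: [0.3, -0.7, 0.5]
opening: 0.605
grasp_force: 0.0
```

move_arm(
  increments=[
    {"xyz": [32.3,-22.1,0],"roll": 0,"grip": 60},
    {"xyz": [32.3,-22.1,0],"roll": 0,"grip": 60},
    {"xyz": [32.3,-22.1,0],"roll": 0,"grip": 60},
    {"xyz": [0,0,0],"roll": -0.12,"grip": 60},
    {"xyz": [0,0,0],"roll": -0.12,"grip": 60},
  ],
)

```text
time_s: 2.25
position: [0.4886, -0.2284, 0.2227]
tcp_rot: [[0.884, 0.467, 0.001], [0.467, -0.884, -0.0], [0.0, 0.0, -1.0]]
force: [1.1, -0.2, -0.7]
opening: 0.599
grasp_force: 0.0
```

move_arm(
  increments=[
    {"xyz": [0,0,0],"roll": -0.12,"grip": 60},
    {"xyz": [0,0,0],"roll": -0.12,"grip": 60},
    {"xyz": [0,0,0],"roll": -0.12,"grip": 60},
    {"xyz": [0,0,0],"roll": -0.12,"grip": 60},
    {"xyz": [0,0,0],"roll": -0.12,"grip": 60},
  ],
)

```text
time_s: 2.67
position: [0.4871, -0.2307, 0.2227]
tcp_rot: [[0.471, 0.882, 0.0], [0.882, -0.471, -0.0], [-0.0, 0.0, -1.0]]
force: [-0.5, -0.9, 0.1]
opening: 0.597
grasp_force: 0.0
```

move_arm(
  increments=[
    {"xyz": [0,0,0],"roll": -0.12,"grip": 60},
    {"xyz": [0,0,0],"roll": -0.12,"grip": 60},
    {"xyz": [0,0,0],"roll": -0.12,"grip": 60},
    {"xyz": [0,0,0],"roll": -0.12,"grip": 60},
    {"xyz": [0,0,0],"roll": 0,"grip": 60},
  ],
)

```text
time_s: 3.08
position: [0.487, -0.2308, 0.2227]
tcp_rot: [[0.014, 1.0, 0.0], [1.0, -0.014, -0.0], [-0.0, 0.0, -1.0]]
force: [-0.1, 0.3, 0.2]
opening: 0.602
grasp_force: 0.0
```

```bash
python3 - <<'E'
from fit import *
K,T=cam("wrist");im,d=bot.capture("wrist");save("w1",im);P=cloud(d,K,T);np.savez("w1",P=P,im=im)
print(T)
for z in[(.036,.046),(.03,.046),(.005,.014)]:print(rect(P,(.48,-.23),.12,*z))
Q=P.reshape(-1,3);m=(Q[:,2]>.005)&(Q[:,2]<.014)&(abs(Q[:,0]-.475)<.05)&(abs(Q[:,1]+.23)<.09)
print(m.sum());print(np.percentile(Q[m],[1,5,50,95,99],axis=0))
E
```

```text
[[ 0.9999 -0.0134 -0.0044  0.4885]
 [-0.0141 -0.9518 -0.3065 -0.1462]
 [-0.0001  0.3066 -0.9519  0.3858]
 [ 0.      0.      0.      1.    ]]
(1220, np.float64(0.04106896581912618), (486.0455627441406, -230.3055877685547), (159.0900115966797, 7.8231611251831055), 89.3287353515625)
(1220, np.float64(0.04106896581912618), (486.0455627441406, -230.3055877685547), (159.0900115966797, 7.8231611251831055), 89.3287353515625)
(4344, np.float64(0.009055832074935734), (421.1642150878906, -229.806884765625), (158.71893310546875, 121.8014144897461), 89.43013763427734)
4045
[[ 0.4508 -0.3076  0.0074]
 [ 0.4521 -0.3     0.008 ]
 [ 0.4662 -0.2223  0.0092]
 [ 0.4804 -0.157   0.0104]
 [ 0.4816 -0.1519  0.011 ]]
```

View pics/w1.png

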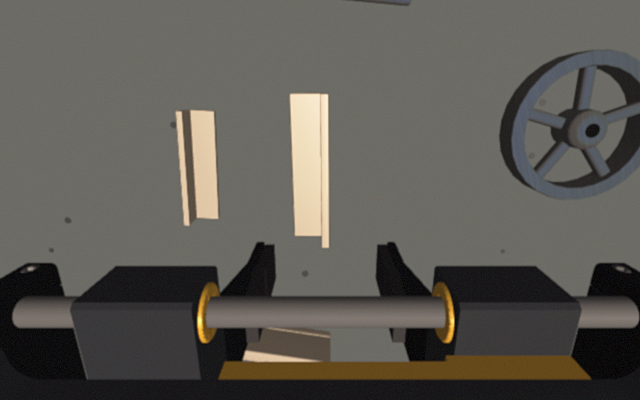

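Upright measured at (486.0, -230.3) mm, top about 41 mm, 159×7.8 mm with yaw about -0.7°. This matches the description and the tool is already aligned with it. Descending to grip with the TCP 22 mm up.

move_arm(
  increments=[
    {"xyz": [-4,-1,40],"roll": 0,"grip": 50},
    {"xyz": [0,0,40],"roll": 0,"grip": 50},
    {"xyz": [0,0,40],"roll": 0,"grip": 50},
    {"xyz": [0,0,40],"roll": 0,"grip": 50},
    {"xyz": [0,0,30],"roll": 0,"grip": 50},
  ],
)

```text
time_s: 3.55
position: [0.4851, -0.2342, 0.03]
tcp_rot: [[0.02, 1.0, -0.002], [1.0, -0.02, 0.001], [0.001, -0.002, -1.0]]
force: [-1.2, 0.5, -0.9]
opening: 0.502
grasp_force: 0.0
```

move_arm(
  increments=[
    {"xyz": [0,0,10.5],"roll": 0,"grip": 50},
    {"xyz": [0,0,0],"roll": 0,"grip": 50},
    {"xyz": [0,0,0],"roll": 0,"grip": 0},
    {"xyz": [0,0,0],"roll": 0,"grip": 0},
    {"xyz": [0,0,0],"roll": 0,"grip": 0},
  ],
)

```text
time_s: 3.97
position: [0.4873, -0.2357, 0.0242]
tcp_rot: [[0.016, 1.0, 0.004], [1.0, -0.016, -0.003], [-0.003, 0.004, -1.0]]
force: [0.1, 0.1, 0.3]
opening: 0.356
grasp_force: 0.0
```

move_arm(
  increments=[
    {"xyz": [0,0,0],"roll": 0,"grip": 0},
    {"xyz": [0,0,0],"roll": 0,"grip": 0},
    {"xyz": [0,0,0],"roll": 0,"grip": 0},
    {"xyz": [0,0,0],"roll": 0,"grip": 0},
    {"xyz": [0,0,0],"roll": 0,"grip": 0},
  ],
)

```text
time_s: 4.38
position: [0.4861, -0.2349, 0.0228]
tcp_rot: [[0.015, 1.0, 0.001], [1.0, -0.015, -0.001], [-0.001, 0.001, -1.0]]
force: [-1.0, 0.4, 6.0]
opening: 0.091
grasp_force: 30.0
```

move_arm(
  increments=[
    {"xyz": [0,0,-15],"roll": 0,"grip": 0},
    {"xyz": [0,0,-35],"roll": 0,"grip": 0},
    {"xyz": [0,0,-40],"roll": 0,"grip": 0},
    {"xyz": [0,0,-40],"roll": 0,"grip": 0},
    {"xyz": [0,0,-40],"roll": 0,"grip": 0},
  ],
)

```text
time_s: 4.8
position: [0.4844, -0.2335, 0.1919]
tcp_rot: [[0.016, 1.0, -0.004], [1.0, -0.016, 0.003], [0.003, -0.004, -1.0]]
force: [-0.2, -0.2, -7.8]
opening: 0.087
grasp_force: 30.0
```

move_arm(
  increments=[
    {"xyz": [20,2.8,-8],"roll": 0,"grip": 0},
    {"xyz": [35,4.5,0],"roll": 0,"grip": 0},
    {"xyz": [35,4.5,0],"roll": 0,"grip": 0},
    {"xyz": [35,4.5,0],"roll": 0,"grip": 0},
    {"xyz": [35,4.5,0],"roll": 0,"grip": 0},
  ],
)

```text
time_s: 5.22
position: [0.5075, -0.073, 0.1986]
tcp_rot: [[0.017, 1.0, -0.004], [1.0, -0.017, 0.002], [0.002, -0.004, -1.0]]
force: [1.6, 0.7, -7.9]
opening: 0.089
grasp_force: 30.0
```

move_arm(
  increments=[
    {"xyz": [35,4.5,0],"roll": 0,"grip": 0},
    {"xyz": [35,4.5,0],"roll": 0,"grip": 0},
    {"xyz": [30,3.9,0],"roll": 0,"grip": 0},
    {"xyz": [0,0,0],"roll": 0.05,"grip": 0},
    {"xyz": [0,0,0],"roll": 0.04,"grip": 0},
  ],
)

```text
time_s: 5.63
position: [0.5218, 0.0273, 0.1983]
tcp_rot: [[0.104, 0.995, -0.004], [0.995, -0.104, 0.001], [0.0, -0.005, -1.0]]
force: [-0.2, 0.1, -7.6]
opening: 0.088
grasp_force: 30.0
```

move_arm(
  increments=[
    {"xyz": [0,0,0],"roll": 0,"grip": 0},
    {"xyz": [0,0,0],"roll": 0,"grip": 0},
    {"xyz": [0,0,0],"roll": 0,"grip": 0},
  ],
)

```text
time_s: 5.88
position: [0.523, 0.0245, 0.1992]
tcp_rot: [[0.106, 0.994, -0.002], [0.994, -0.106, 0.0], [0.0, -0.002, -1.0]]
force: [-0.5, -1.1, -7.4]
opening: 0.091
grasp_force: 30.0
```

```bash
python3 - <<'E'
from fit import *
s=bot.read_state();print(s["position"],s["tcp_rot"],s["force"])
K,T=cam("wrist");im,d=bot.capture("wrist");save("w2",im);P=cloud(d,K,T);np.savez("w2",P=P,im=im,T=T)
for z in[(.027,.038),(.079,.1),(.037,.048),(.005,.013),(.014,.022)]:print(z,rect(P,(.52,.1),.22,*z))
E
```

```text
[0.523  0.0245 0.1992] [[ 0.1056  0.9944 -0.0021]
 [ 0.9944 -0.1056  0.0003]
 [ 0.0001 -0.0021 -1.    ]] [-0.5363 -1.1226 -7.4277]
(0.027, 0.038) (3613, np.float64(0.0333507799334998), (632.9904174804688, 43.19845199584961), (183.36419677734375, 197.7860107421875), 85.4725570678711)
(0.079, 0.1) (8045, np.float64(0.08602862667717721), (522.1188354492188, 155.4748992919922), (30.39558982849121, 126.27640533447266), 84.37525177001953)
(0.037, 0.048) (137, np.float64(0.03866980549562333), (606.3548583984375, 93.50733947753906), (252.128662109375, 110.53775024414062), 36.447975158691406)
(0.005, 0.013) (3833, np.float64(0.008940629889703573), (584.5300903320312, 54.8272705078125), (250.8270721435547, 302.28369140625), 84.23554229736328)
(0.014, 0.022) (9552, np.float64(0.019166720488866515), (570.880615234375, 42.39506530761719), (238.57223510742188, 290.34088134765625), 76.95256805419922)
```

View pics/w2.png

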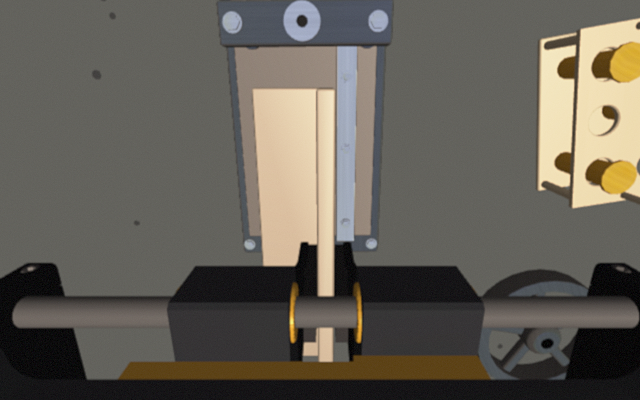

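```bash
python3 - <<'E'
from fit import *
Z=np.load("w2.npz");Q=Z["P"].reshape(-1,3);Q=Q[np.isfinite(Q[:,0])]
c,s=np.cos(np.radians(5.7)),np.sin(np.radians(5.7));J=np.array([[c,s],[-s,c]]) # cols: jig x=(c,-s), y=(s,c)
o=np.array([.5221,.1555])-J@[.004,.060];print("origin",o)
L=np.c_[(Q[:,:2]-o)@J,Q[:,2]]*1000
F=L[(L[:,2]>29)&(L[:,2]<38)&(abs(L[:,0]-37)<20)&(L[:,1]>-140)&(L[:,1]<40)]
for y in range(-140,40,20):
    f=F[(F[:,1]>=y)&(F[:,1]<y+20)]
    if len(f)>20:print("fence",y,len(f),np.percentile(f[:,0],[2,50,98]),f[:,1].min())
D=L[(abs(L[:,2]-18)<4)&(L[:,0]<20)];print("bed z",np.median(D[:,2]),"bed x min",np.percentile(D[:,0],1))
# held angle: top of upright and flat
st=bot.read_state();ez=st["position"][2]*1000
for n,z0,z1 in[("upright",ez+11,ez+26),("flat",ez-22,ez-8)]:
    A=L[(L[:,2]>z0)&(L[:,2]<z1)&(abs(L[:,0]-5)<50)&(L[:,1]<40)&(L[:,1]>-30)]
    if len(A):
        print(n,len(A),"z",np.median(A[:,2]),np.percentile(A[:,:2],[1,50,99],axis=0).tolist())
        for y in(-25,0):
            a=A[(A[:,1]>=y)&(A[:,1]<y+15)];print(y,len(a),np.percentile(a[:,0],[2,50,98]) if len(a) else"",np.median(a[:,2]) if len(a) else"")
print("tcp jig",(np.array(st["position"][:2])-o)@J*1000, "tool x dir in jig",np.array(st["tcp_rot"])[:2,0]@J)
E
```

```text
origin [0.5122 0.0962]
fence -140 213 [29.2974 37.4848 45.6642] -134.10633381248556
fence -120 314 [29.217  37.2435 46.248 ] -119.98056057174877
fence -100 343 [29.1405 37.2056 46.0481] -99.94030268506621
fence -80 361 [29.0789 37.7393 45.6195] -79.99066963076996
fence -60 372 [28.994  37.5309 46.1119] -59.98447662352256
fence -40 408 [28.9213 37.2935 45.8397] -39.95772422451804
fence -20 415 [28.8597 37.1536 45.4593] -19.51881900356231
fence 0 460 [28.771  37.3198 45.9959] 0.21688547683072365
fence 20 471 [28.6889 36.7047 45.5163] 20.067974072815915
bed z 19.16083131989499 bed x min -64.20870719186539
upright 2066 z 218.01824163532703 [[14.730933288812883, -29.4990261850014], [18.64035008352908, -5.8196358693006704], [22.577194623081127, 13.973289545863842]]
-25 637 [14.8969 18.4059 22.1799] 217.88061861015555
0 747 [14.8893 18.5705 22.5474] 218.1916559300738
flat 5581 z 186.0762720221844 [[-16.85332552659915, -29.44605242472173], [-1.6979368989366819, -6.016376411334562], [13.476378792826221, 14.840370980319005]]
-25 1746 [-16.5193  -1.759   13.0982] 185.95968318402743
0 2019 [-16.4354  -1.571   13.1848] 186.20183239951444
tcp jig [ 18.0817 -70.3492] tool x dir in jig [0.0067 1.    ]
```

Jig origin is about (512, 96) mm with yaw about -5.5°. The held angle is 6 mm clear of the fence with its end at jig y 15. Lowering it onto the bed with a small yaw correction.

move_arm(
  increments=[
    {"xyz": [0,0,38],"roll": -0.01,"grip": 0},
    {"xyz": [0,0,38],"roll": 0,"grip": 0},
    {"xyz": [0,0,38],"roll": 0,"grip": 0},
    {"xyz": [0,0,30],"roll": 0,"grip": 0},
    {"xyz": [0,0,8],"roll": 0,"grip": 0},
  ],
)

```text
time_s: 6.35
position: [0.5207, 0.0245, 0.0438]
tcp_rot: [[0.097, 0.995, -0.009], [0.995, -0.097, 0.001], [0.001, -0.009, -1.0]]
force: [-1.6, 0.2, -7.4]
opening: 0.091
grasp_force: 30.0
```

move_arm(
  increments=[
    {"xyz": [0,0,3],"roll": 0,"grip": 0},
    {"xyz": [0,0,1],"roll": 0,"grip": 0},
    {"xyz": [0,0,0],"roll": 0,"grip": 0},
    {"xyz": [0,0,0],"roll": 0,"grip": 0},
  ],
)

```text
time_s: 6.68
position: [0.5256, 0.0244, 0.046]
tcp_rot: [[0.096, 0.995, 0.004], [0.995, -0.096, -0.001], [-0.0, 0.004, -1.0]]
force: [-0.1, -0.1, -7.4]
opening: 0.087
grasp_force: 30.0
```

move_arm(
  increments=[
    {"xyz": [0,0,1],"roll": 0,"grip": 0},
    {"xyz": [0,0,0],"roll": 0,"grip": 0},
    {"xyz": [0,0,0],"roll": 0,"grip": 0},
  ],
)

```text
time_s: 6.93
position: [0.5243, 0.0247, 0.044]
tcp_rot: [[0.096, 0.995, 0.002], [0.995, -0.096, -0.0], [-0.0, 0.002, -1.0]]
force: [0.3, -0.2, -7.8]
opening: 0.089
grasp_force: 30.0
```

move_arm(
  increments=[
    {"xyz": [0,0,1],"roll": 0,"grip": 0},
    {"xyz": [0,0,1],"roll": 0,"grip": 0},
    {"xyz": [0,0,0],"roll": 0,"grip": 0},
    {"xyz": [0,0,0],"roll": 0,"grip": 0},
  ],
)

```text
time_s: 7.27
position: [0.5239, 0.0247, 0.0412]
tcp_rot: [[0.096, 0.995, 0.0], [0.995, -0.096, -0.0], [-0.0, 0.0, -1.0]]
force: [0.4, 0.4, -5.6]
opening: 0.088
grasp_force: 30.0
```

move_arm(
  increments=[
    {"xyz": [0,0,1],"roll": 0,"grip": 0},
    {"xyz": [0,0,0],"roll": 0,"grip": 0},
    {"xyz": [0,0,0],"roll": 0,"grip": 0},
  ],
)

```text
time_s: 7.52
position: [0.524, 0.0247, 0.041]
tcp_rot: [[0.096, 0.995, 0.001], [0.995, -0.096, -0.0], [-0.0, 0.001, -1.0]]
force: [-1.6, 0.4, 6.0]
opening: 0.089
grasp_force: 30.0
```

move_arm(
  increments=[
    {"xyz": [0,0,1],"roll": 0,"grip": 0},
    {"xyz": [0,0,0],"roll": 0,"grip": 0},
    {"xyz": [0,0,0],"roll": 0,"grip": 0},
  ],
)

```text
time_s: 7.77
position: [0.524, 0.0247, 0.0409]
tcp_rot: [[0.096, 0.995, 0.001], [0.995, -0.096, -0.0], [-0.0, 0.001, -1.0]]
force: [-3.5, 0.2, 13.6]
opening: 0.09
grasp_force: 30.0
```

On the bed. I'll ease the load, then close on the fence.

move_arm(
  increments=[
    {"xyz": [0,2,-1.5],"roll": 0,"grip": 0},
    {"xyz": [0,1,0],"roll": 0,"grip": 0},
    {"xyz": [0,0,0],"roll": 0,"grip": 0},
    {"xyz": [0,0,0],"roll": 0,"grip": 0},
  ],
)

```text
time_s: 8.1
position: [0.5271, 0.0244, 0.041]
tcp_rot: [[0.096, 0.995, 0.001], [0.995, -0.096, -0.0], [-0.0, 0.001, -1.0]]
force: [-1.6, -0.4, 5.5]
opening: 0.085
grasp_force: 30.0
```

move_arm(
  increments=[
    {"xyz": [0,1,0],"roll": 0,"grip": 0},
    {"xyz": [0,0,0],"roll": 0,"grip": 0},
    {"xyz": [0,0,0],"roll": 0,"grip": 0},
  ],
)

```text
time_s: 8.35
position: [0.5277, 0.0243, 0.041]
tcp_rot: [[0.096, 0.995, -0.0], [0.995, -0.096, -0.0], [-0.0, -0.0, -1.0]]
force: [-2.6, 0.6, 5.3]
opening: 0.089
grasp_force: 30.0
```

move_arm(
  increments=[
    {"xyz": [0,1,0],"roll": 0,"grip": 0},
    {"xyz": [0,0,0],"roll": 0,"grip": 0},
    {"xyz": [0,0,0],"roll": 0,"grip": 0},
  ],
)

```text
time_s: 8.6
position: [0.5287, 0.0242, 0.041]
tcp_rot: [[0.096, 0.995, -0.0], [0.995, -0.096, -0.0], [-0.0, -0.0, -1.0]]
force: [-2.5, 0.7, 6.7]
opening: 0.09
grasp_force: 30.0
```

move_arm(
  increments=[
    {"xyz": [8,0,-0.6],"roll": 0,"grip": 0},
    {"xyz": [16,0,0],"roll": 0,"grip": 0},
    {"xyz": [16,0,0],"roll": 0,"grip": 0},
    {"xyz": [12,0,0],"roll": 0,"grip": 0},
    {"xyz": [0,0,0],"roll": 0,"grip": 0},
  ],
)

```text
time_s: 9.02
position: [0.5342, 0.0784, 0.041]
tcp_rot: [[0.094, 0.996, 0.001], [0.996, -0.094, 0.001], [0.001, 0.001, -1.0]]
force: [-0.3, 1.9, 0.8]
opening: 0.086
grasp_force: 30.0
```

move_arm(
  increments=[
    {"xyz": [10,0,0],"roll": 0,"grip": 0},
    {"xyz": [12,0,0],"roll": 0,"grip": 0},
    {"xyz": [8,0,0],"roll": 0,"grip": 0},
    {"xyz": [0,0,0],"roll": 0,"grip": 0},
    {"xyz": [0,0,0],"roll": 0,"grip": 0},
  ],
)

```text
time_s: 9.43
position: [0.5366, 0.1067, 0.041]
tcp_rot: [[0.095, 0.995, 0.0], [0.995, -0.095, 0.0], [0.0, 0.0, -1.0]]
force: [-0.2, 0.4, -2.1]
opening: 0.092
grasp_force: 30.0
```

move_arm(
  increments=[
    {"xyz": [3,0,0],"roll": 0,"grip": 0},
    {"xyz": [2,0,0],"roll": 0,"grip": 0},
    {"xyz": [0,0,0],"roll": 0,"grip": 0},
    {"xyz": [0,0,0],"roll": 0,"grip": 0},
  ],
)

```text
time_s: 9.77
position: [0.5369, 0.1109, 0.041]
tcp_rot: [[0.096, 0.995, -0.0], [0.995, -0.096, 0.0], [0.0, -0.0, -1.0]]
force: [-0.2, 0.8, -2.6]
opening: 0.086
grasp_force: 30.0
```

move_arm(
  increments=[
    {"xyz": [1,0,0],"roll": 0,"grip": 0},
    {"xyz": [1,0,0],"roll": 0,"grip": 0},
    {"xyz": [0,0,0],"roll": 0,"grip": 0},
  ],
)

```text
time_s: 10.02
position: [0.5371, 0.1128, 0.041]
tcp_rot: [[0.096, 0.995, -0.0], [0.995, -0.096, -0.0], [-0.0, -0.0, -1.0]]
force: [-0.2, -1.4, -3.4]
opening: 0.09
grasp_force: 30.0
```

move_arm(
  increments=[
    {"xyz": [1,0,0],"roll": 0,"grip": 0},
    {"xyz": [0,0,0],"roll": 0,"grip": 0},
    {"xyz": [0,0,0],"roll": 0,"grip": 0},
  ],
)

```text
time_s: 10.27
position: [0.5372, 0.1139, 0.041]
tcp_rot: [[0.096, 0.995, -0.0], [0.995, -0.096, 0.0], [0.0, -0.0, -1.0]]
force: [0.3, 0.1, -4.6]
opening: 0.086
grasp_force: 30.0
```

move_arm(
  increments=[
    {"xyz": [1,0,0],"roll": 0,"grip": 0},
    {"xyz": [0,0,0],"roll": 0,"grip": 0},
    {"xyz": [0,0,0],"roll": 0,"grip": 0},
  ],
)

```text
time_s: 10.52
position: [0.5372, 0.1142, 0.041]
tcp_rot: [[0.095, 0.995, -0.001], [0.995, -0.095, -0.001], [-0.001, -0.001, -1.0]]
force: [-0.6, -4.6, -3.5]
opening: 0.093
grasp_force: 30.0
```

move_arm(
  increments=[
    {"xyz": [1,0,0],"roll": 0,"grip": 0},
    {"xyz": [0,0,0],"roll": 0,"grip": 0},
    {"xyz": [0,0,0],"roll": 0,"grip": 0},
  ],
)

```text
time_s: 10.77
position: [0.5372, 0.1142, 0.041]
tcp_rot: [[0.095, 0.996, -0.001], [0.996, -0.095, -0.002], [-0.002, -0.001, -1.0]]
force: [-0.3, -9.6, -4.4]
opening: 0.083
grasp_force: 30.0
```

move_arm(
  increments=[
    {"xyz": [1,0,0],"roll": 0,"grip": 0},
    {"xyz": [0,0,0],"roll": 0,"grip": 0},
    {"xyz": [0,0,0],"roll": 0,"grip": 0},
  ],
)

```text
time_s: 11.02
position: [0.5373, 0.1143, 0.0411]
tcp_rot: [[0.094, 0.996, -0.001], [0.996, -0.094, -0.004], [-0.004, -0.001, -1.0]]
force: [-1.1, -11.8, -3.6]
opening: 0.091
grasp_force: 30.0
```

The end is at the stop. Easing that load, then closing the last millimetre to the fence.

move_arm(
  increments=[
    {"xyz": [-1.5,1,0],"roll": 0,"grip": 0},
    {"xyz": [0,0,0],"roll": 0,"grip": 0},
    {"xyz": [0,0,0],"roll": 0,"grip": 0},
  ],
)

```text
time_s: 11.27
position: [0.5378, 0.1141, 0.041]
tcp_rot: [[0.095, 0.995, -0.002], [0.995, -0.095, -0.001], [-0.002, -0.002, -1.0]]
force: [-1.7, -7.1, -4.3]
opening: 0.085
grasp_force: 30.0
```

move_arm(
  increments=[
    {"xyz": [0,1,0],"roll": 0,"grip": 0},
    {"xyz": [0,0,0],"roll": 0,"grip": 0},
    {"xyz": [0,0,0],"roll": 0,"grip": 0},
  ],
)

```text
time_s: 11.52
position: [0.5378, 0.1141, 0.041]
tcp_rot: [[0.095, 0.995, -0.004], [0.995, -0.095, -0.001], [-0.002, -0.004, -1.0]]
force: [-2.2, -7.5, -1.9]
opening: 0.091
grasp_force: 30.0
```

move_arm(
  increments=[
    {"xyz": [0,0.7,0],"roll": 0,"grip": 0},
    {"xyz": [0,0,0],"roll": 0,"grip": 0},
    {"xyz": [0,0,0],"roll": 0,"grip": 0},
  ],
)

```text
time_s: 11.77
position: [0.5379, 0.1141, 0.041]
tcp_rot: [[0.095, 0.995, -0.005], [0.995, -0.095, -0.001], [-0.002, -0.005, -1.0]]
force: [-2.9, -7.3, -1.2]
opening: 0.088
grasp_force: 30.0
```

Fence contact is made at TCP x about 0.538. Easing the side load, releasing and retreating upward.

move_arm(
  increments=[
    {"xyz": [-0.7,-1.7,0],"roll": 0,"grip": 0},
    {"xyz": [0,0,0.3],"roll": 0,"grip": 0},
    {"xyz": [0,0,0],"roll": 0,"grip": 40},
    {"xyz": [0,0,0],"roll": 0,"grip": 40},
    {"xyz": [0,0,0],"roll": 0,"grip": 40},
  ],
)

```text
time_s: 12.18
position: [0.5395, 0.1152, 0.0415]
tcp_rot: [[0.096, 0.995, 0.003], [0.995, -0.096, 0.001], [0.001, 0.002, -1.0]]
force: [0.1, -0.5, -0.6]
opening: 0.233
grasp_force: 0.0
```

move_arm(
  increments=[
    {"xyz": [0,0,0],"roll": 0,"grip": 40},
    {"xyz": [0,0,-10],"roll": 0,"grip": 40},
    {"xyz": [0,0,-25],"roll": 0,"grip": 40},
    {"xyz": [0,0,-20],"roll": 0,"grip": 20},
    {"xyz": [-20,-14,0],"roll": 0,"grip": 0},
  ],
)

```text
time_s: 12.6
position: [0.5293, 0.0978, 0.1005]
tcp_rot: [[0.094, 0.995, 0.015], [0.996, -0.094, 0.001], [0.002, 0.015, -1.0]]
force: [1.8, 0.1, 0.8]
opening: 0.321
grasp_force: 0.0
```

move_arm(
  increments=[
    {"xyz": [0,-14,0],"roll": 0,"grip": 0},
    {"xyz": [0,0,0],"roll": 0,"grip": 0},
    {"xyz": [0,0,0],"roll": 0,"grip": 0},
    {"xyz": [0,0,0],"roll": 0,"grip": 0},
    {"xyz": [0,0,0],"roll": 0,"grip": 0},
  ],
)

```text
time_s: 13.02
position: [0.51, 0.0975, 0.096]
tcp_rot: [[0.096, 0.995, 0.002], [0.995, -0.096, 0.0], [0.0, 0.002, -1.0]]
force: [-0.2, 0.4, 1.0]
opening: 0.022
grasp_force: 0.0
```

```bash
python3 - <<'E'
from fit import *
s=bot.read_state();print(s["time_s"],s["position"],s["force"],s["opening"])
c,sn=np.cos(np.radians(5.5)),np.sin(np.radians(5.5));J=np.array([[c,sn],[-sn,c]]);o=np.array([.5123,.0962])
print("tcp jig",(np.array(s["position"][:2])-o)@J*1000)
K,T=cam("wrist");im,d=bot.capture("wrist");save("w3",im);P=cloud(d,K,T)
Q=P.reshape(-1,3);Q=Q[np.isfinite(Q[:,0])];L=np.c_[(Q[:,:2]-o)@J,Q[:,2]]*1000
for a,b in[(54,64),(30,37),(22,29.5)]:
    A=L[(L[:,2]>a)&(L[:,2]<b)&(abs(L[:,0]-15)<33)&(L[:,1]>15)&(L[:,1]<44)]
    print(a,len(A),np.percentile(A,[1,50,99],axis=0).tolist() if len(A) else"")
E
```

```text
13.0167 [0.51   0.0975 0.096 ] [-0.1515  0.4464  1.0452] 0.02242012574051155
tcp jig [-2.4015  1.1148]
54 552 [[19.891421264596527, 15.25326003327921, 54.610415760619134], [23.547203913542546, 27.568241370594617, 58.877717267033546], [27.85909789349964, 39.33857244487242, 60.62449485834117]]
30 520 [[19.894811471670348, 15.081832270839682, 31.45879487460575], [38.36759033403342, 25.12835668369814, 33.374817090073535], [45.79372961273703, 33.38951591548935, 36.818426087048856]]
22 1129 [[-11.936995453361968, 15.32606384140654, 25.397943382547126], [3.927022452618347, 23.72791073482346, 27.14550843256208], [19.762572738754933, 31.922841311846895, 28.785004351832306]]
```

View pics/w3.png

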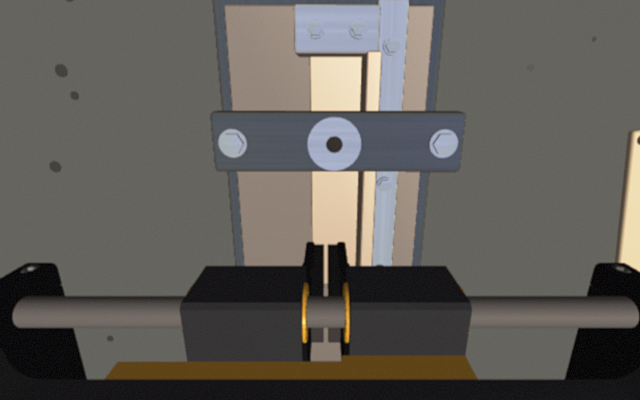

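The angle sits against the fence (upright at jig x 20–28), and its end is at the stop (row ~55). Fingers are closing. Lowering into the inside corner.

move_arm(
  increments=[
    {"xyz": [0,0,25],"roll": 0,"grip": 0},
    {"xyz": [0,0,25],"roll": 0,"grip": 0},
    {"xyz": [0,2,12],"roll": 0,"grip": 0},
    {"xyz": [0,0,2],"roll": 0,"grip": 0},
    {"xyz": [0,0,0],"roll": 0,"grip": 0},
  ],
)

```text
time_s: 13.48
position: [0.5106, 0.0972, 0.031]
tcp_rot: [[0.096, 0.995, -0.002], [0.995, -0.096, 0.0], [-0.0, -0.002, -1.0]]
force: [0.2, -0.2, -0.6]
opening: 0.005
grasp_force: 0.0
```

move_arm(
  increments=[
    {"xyz": [0,0,2],"roll": 0,"grip": 0},
    {"xyz": [0,0,1],"roll": 0,"grip": 0},
    {"xyz": [0,0,0],"roll": 0,"grip": 0},
    {"xyz": [0,0,0],"roll": 0,"grip": 0},
  ],
)

```text
time_s: 13.82
position: [0.5111, 0.0971, 0.0296]
tcp_rot: [[0.096, 0.995, 0.001], [0.995, -0.096, -0.0], [0.0, 0.001, -1.0]]
force: [-0.6, 0.2, -0.5]
opening: 0.005
grasp_force: 0.0
```

move_arm(
  increments=[
    {"xyz": [0,0,1],"roll": 0,"grip": 0},
    {"xyz": [0,0,0],"roll": 0,"grip": 0},
    {"xyz": [0,0,0],"roll": 0,"grip": 0},
  ],
)

```text
time_s: 14.07
position: [0.5107, 0.0971, 0.0281]
tcp_rot: [[0.096, 0.995, 0.0], [0.995, -0.096, 0.0], [0.0, 0.0, -1.0]]
force: [0.7, -0.1, -0.1]
opening: 0.001
grasp_force: 0.0
```

move_arm(
  increments=[
    {"xyz": [0,3,0.5],"roll": 0,"grip": 0},
    {"xyz": [0,1,0],"roll": 0,"grip": 0},
    {"xyz": [0,0,0],"roll": 0,"grip": 0},
    {"xyz": [0,0,0],"roll": 0,"grip": 0},
  ],
)

```text
time_s: 14.4
position: [0.5148, 0.0967, 0.0273]
tcp_rot: [[0.096, 0.995, 0.0], [0.995, -0.096, 0.0], [0.0, 0.0, -1.0]]
force: [-0.8, -1.0, 0.2]
opening: 0.003
grasp_force: 0.0
```

move_arm(
  increments=[
    {"xyz": [0,2,0],"roll": 0,"grip": 0},
    {"xyz": [0,0,0],"roll": 0,"grip": 0},
    {"xyz": [0,0,0],"roll": 0,"grip": 0},
  ],
)

```text
time_s: 14.65
position: [0.5168, 0.0965, 0.0273]
tcp_rot: [[0.096, 0.995, 0.0], [0.995, -0.096, 0.0], [0.0, 0.0, -1.0]]
force: [0.7, -0.5, 1.0]
opening: 0.005
grasp_force: 0.0
```

move_arm(
  increments=[
    {"xyz": [0,1,0],"roll": 0,"grip": 0},
    {"xyz": [0,0,0],"roll": 0,"grip": 0},
    {"xyz": [0,0,0],"roll": 0,"grip": 0},
  ],
)

```text
time_s: 14.9
position: [0.5177, 0.0964, 0.0274]
tcp_rot: [[0.096, 0.995, 0.0], [0.995, -0.096, 0.0], [0.0, 0.0, -1.0]]
force: [0.3, -0.2, -0.8]
opening: 0.002
grasp_force: 0.0
```

move_arm(
  increments=[
    {"xyz": [0,1.5,0],"roll": 0,"grip": 0},
    {"xyz": [0,0,0],"roll": 0,"grip": 0},
    {"xyz": [0,0,0],"roll": 0,"grip": 0},
  ],
)

```text
time_s: 15.15
position: [0.5192, 0.0963, 0.0273]
tcp_rot: [[0.096, 0.995, 0.0], [0.995, -0.096, -0.0], [0.0, 0.0, -1.0]]
force: [-0.4, -0.0, 0.2]
opening: 0.003
grasp_force: 0.0
```

move_arm(
  increments=[
    {"xyz": [0,1.5,0],"roll": 0,"grip": 0},
    {"xyz": [0,0,0],"roll": 0,"grip": 0},
    {"xyz": [0,0,0],"roll": 0,"grip": 0},
  ],
)

```text
time_s: 15.4
position: [0.5205, 0.0962, 0.0273]
tcp_rot: [[0.096, 0.995, -0.0], [0.995, -0.096, 0.0], [0.0, -0.0, -1.0]]
force: [-1.2, -0.6, 1.1]
opening: 0.002
grasp_force: 0.2
```

move_arm(
  increments=[
    {"xyz": [0,1,0],"roll": 0,"grip": 0},
    {"xyz": [0,0,0],"roll": 0,"grip": 0},
    {"xyz": [0,0,0],"roll": 0,"grip": 0},
  ],
)

```text
time_s: 15.65
position: [0.5207, 0.0961, 0.0273]
tcp_rot: [[0.096, 0.995, -0.002], [0.995, -0.096, 0.0], [-0.0, -0.002, -1.0]]
force: [-2.3, 0.7, 0.8]
opening: 0.003
grasp_force: 1.3
```

move_arm(
  increments=[
    {"xyz": [0,2,0],"roll": 0,"grip": 0},
    {"xyz": [0,2,0.5],"roll": 0,"grip": 0},
    {"xyz": [0,0,0.5],"roll": 0,"grip": 0},
    {"xyz": [0,0,0],"roll": 0,"grip": 0},
    {"xyz": [0,0,0],"roll": 0,"grip": 0},
  ],
)

```text
time_s: 16.07
position: [0.5216, 0.0961, 0.0271]
tcp_rot: [[0.095, 0.995, -0.008], [0.995, -0.095, 0.0], [-0.0, -0.008, -1.0]]
force: [-8.9, 0.4, 13.2]
opening: 0.009
grasp_force: 9.3
```

move_arm(
  increments=[
    {"xyz": [0,0.5,0.5],"roll": 0,"grip": 0},
    {"xyz": [0,0,0],"roll": 0,"grip": 0},
    {"xyz": [0,0,0],"roll": 0,"grip": 0},
  ],
)

```text
time_s: 16.32
position: [0.5216, 0.096, 0.027]
tcp_rot: [[0.095, 0.995, -0.009], [0.995, -0.095, 0.0], [-0.001, -0.009, -1.0]]
force: [-10.4, 1.1, 17.4]
opening: 0.006
grasp_force: 11.6
```

move_arm(
  increments=[
    {"xyz": [0,0.5,0.5],"roll": 0,"grip": 0},
    {"xyz": [0,0,0],"roll": 0,"grip": 0},
    {"xyz": [0,0,0],"roll": 0,"grip": 0},
  ],
)

```text
time_s: 16.57
position: [0.5216, 0.096, 0.027]
tcp_rot: [[0.095, 0.995, -0.009], [0.995, -0.095, 0.0], [-0.001, -0.009, -1.0]]
force: [-11.9, 0.2, 20.8]
opening: 0.003
grasp_force: 13.9
```

move_arm(
  increments=[
    {"xyz": [0,0,-0.7],"roll": 0,"grip": 0},
    {"xyz": [0,0,0],"roll": 0,"grip": 0},
    {"xyz": [0,0,0],"roll": 0,"grip": 0},
    {"xyz": [0,0,0],"roll": 0,"grip": 0},
    {"xyz": [0,0,0],"roll": 0,"grip": 0},
  ],
)

```text
time_s: 16.98
position: [0.5216, 0.0961, 0.0271]
tcp_rot: [[0.095, 0.995, -0.009], [0.995, -0.095, 0.0], [-0.001, -0.009, -1.0]]
force: [-10.1, 0.5, 17.0]
opening: 0.003
grasp_force: 11.3
```

```bash
python3 - <<'E'
from fit import *
s=bot.read_state();print(s["time_s"],s["position"],s["force"],s["opening"])
c,sn=np.cos(np.radians(5.5)),np.sin(np.radians(5.5));J=np.array([[c,sn],[-sn,c]]);o=np.array([.5123,.0962])
K,T=cam("wrist");im,d=bot.capture("wrist");P=cloud(d,K,T)
im2,_=bot.capture("side");big=cv2.resize(im2[190:320,250:400],None,fx=3.7,fy=3.7,interpolation=cv2.INTER_CUBIC)
canvas=np.zeros((600,800,3),np.uint8);w=cv2.resize(im[:270,150:550],(533,360))[:,:];canvas=cv2.resize(im[:240,180:500],(800,600),interpolation=cv2.INTER_CUBIC);save("w4",canvas)
Q=P.reshape(-1,3);Q=Q[np.isfinite(Q[:,0])];L=np.c_[(Q[:,:2]-o)@J,Q[:,2]]*1000
for n,a,b,y0,y1 in[("up",54,64,-10,44),("up far",54,64,76,104),("stop",39,48,95,135)]:
    A=L[(L[:,2]>a)&(L[:,2]<b)&(abs(L[:,0]-15)<33)&(L[:,1]>y0)&(L[:,1]<y1+4)]
    print(n,len(A),np.percentile(A,[1,50,99],axis=0).round(1).tolist() if len(A) else"")
E
```

```text
16.9833 [0.5216 0.0961 0.0271] [-10.1263   0.5207  17.002 ] 0.002578938258049014
up 1349 [[3.2, 9.5, 54.3], [23.1, 21.6, 59.0], [28.9, 36.0, 63.6]]
up far 2038 [[21.0, 76.3, 54.9], [24.8, 91.1, 59.0], [29.0, 104.6, 60.7]]
stop 4308 [[-17.6, 101.7, 39.7], [4.7, 110.8, 44.1], [27.6, 116.7, 47.6]]
```

View pics/w4.png

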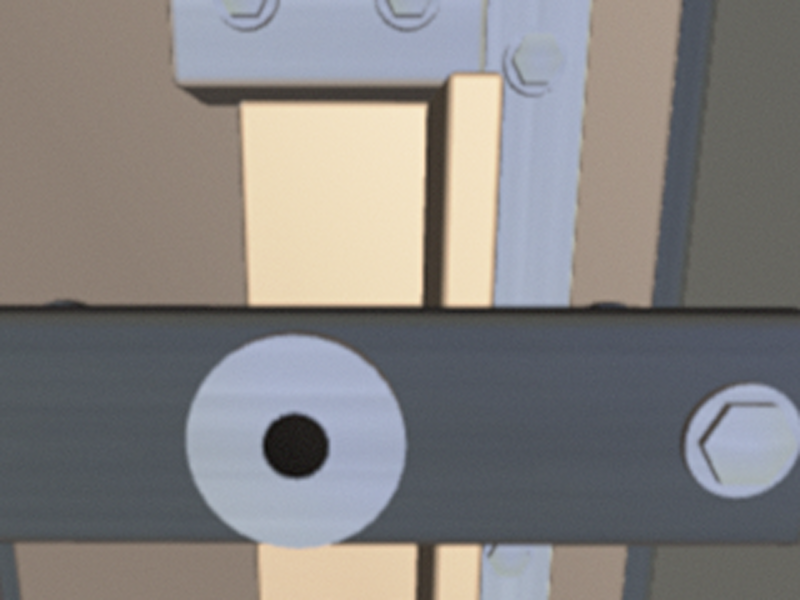

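```bash
python3 - <<'E'
from fit import *
c,sn=np.cos(np.radians(5.5)),np.sin(np.radians(5.5));J=np.array([[c,sn],[-sn,c]]);o=np.array([.5123,.0962])
K,T=cam("wrist");im,d=bot.capture("wrist");P=cloud(d,K,T)
Q=P.reshape(-1,3);Q=Q[np.isfinite(Q[:,0])];L=np.c_[(Q[:,:2]-o)@J,Q[:,2]]*1000
for n,a,b,x0,x1,p in[("upright",57,63,17,33,(5,50,95)),("fence",30,38,36,52,(80,95,98)),("plate",82,88,40,80,(90,98,99))]:
  for y in(15,22,29,36,80,86,92,98,120):
    A=L[(L[:,2]>a)&(L[:,2]<b)&(L[:,0]>x0)&(L[:,0]<x1)&(L[:,1]>y)&(L[:,1]<y+6)]
    if len(A)>30:print(n,y,len(A),np.percentile(A[:,0],p).round(2))
E
```

```text
upright 15 249 [21.35 24.71 28.54]
upright 22 257 [21.33 24.89 28.52]
upright 29 274 [21.28 24.9  28.48]
upright 80 378 [21.5  24.94 28.63]
upright 86 409 [21.45 24.95 28.59]
upright 92 420 [21.34 24.93 28.54]
upright 98 440 [21.43 24.91 28.62]
fence 15 208 [44.01 45.26 45.54]
fence 22 152 [43.98 45.36 45.79]
fence 80 321 [44.01 45.46 45.83]
fence 86 349 [43.91 45.39 45.83]
fence 92 365 [43.86 45.39 45.71]
fence 98 376 [43.89 45.37 45.74]
```

The upright is parallel to the fence and tight against it, its end is at the stop, and the push reads about 10 N sideways and 17 N down. Handing in.

```bash
python3 -c "
from rig import bot
print(bot.hand_in())"
```

```text
the job is handed in; nothing more can be done
None
```

The job is handed in with the middle-sized angle iron seated under the bridge, tight to the fence with its end at the stop, and the closed fingers pushing into its inside corner (about 17 N down, so above the suggested kilo, and 10 N sideways); no verdict came back, and I saw no contact with the other things but did not re-measure them.

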